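# Prop the stone chest's lid open

## Task

The lid of the wooden stone chest is only leaning back on its hinge. Take the steel prop rod by its red knob, swing it up out of its clip as far as it goes, then bring the lid forward by its grip bar until the yellow pocket on the lid rests on the rod's tip, and let go so that the rod holds the lid open. Do not let the lid fall shut, and do not knock over the pill jar.

Things in the scene. Friction and masses are not known exactly. Their poses are not given: they have to be found in the camera images.
- chest: Open wooden chest of stones, 200 (x) x 180 (y) x 60 mm high, fixed. Origin: centre of its underside; x points from its front to its hinged back, y to its left, z up. Lid hinge: along y at x 100, z 65 mm. Rod pivot: along y at x -70, y -125, z 85 mm, on a bracket outside the right wall. Black clip under the rod at x -10, y -125, top at z 92 mm.
- prop_rod (a joint): Angle (rad) of the steel prop rod, 8 mm thick, 190 mm long, pivoted at its front end; it swings in the upright plane y = -125 mm of the chest. 0: level in its open-topped clip, pointing to the chest's back; grows as it swings up, to a hard stop at 0.873. The stiff pivot holds it where it is left (about 1 N at the knob moves it; the clip does not grip).
- rod_knob (a point): Centre of the red knob on the rod, 140 mm from the pivot: a disc 20 mm across, 18 mm thick, flat faces looking to the chest's +y and -y; pinched along the chest's y from above it turns between the pads as the rod swings. The chest wall beside it is 25 mm lower than the rod and 26 mm or more away.
- rod_tip (a point): Centre of the rod's round black tip (10 mm ball), 190 mm from the pivot, 50 mm beyond the knob.
- lid (a joint): Angle (rad) of the lid: 0 shut, grows as it opens, to a stop at 1.8 (leaning back past upright, where it starts or nearly so). The hinge is loose: forward of upright (1.57) the lid, about 0.3 kg, falls shut unless held. With the rod at its stop, the lid comes to rest on the rod's tip at about 1.3.
- lid_bar (a point): Centre of the round dark wooden grip bar along the lid's free edge: 14 mm thick, 80 mm long along the chest's y, 213 mm from the hinge axis, 13 mm clear of the lid board (8 mm thick). Pinched from above at its middle, one finger in front and one behind, it turns between the pads as the lid swings.
- lid_pocket (a point): Centre of the yellow pocket (the slot for the rod's tip) on a plate at the lid's right edge, 169 mm from the hinge axis, in the plane of the rod; it opens forward when the lid is up. Inside 40 mm along the lid, 32 mm across, 12 mm deep.
- findings_jar: Amber pill jar without a cap, 40 mm across, 70 mm high, standing loose on the table left of the chest. Origin: centre of its underside, z up.

How it is judged:
By the outcome, as a careful person would: the job done as asked, in the order asked, and still so for the second after the job is handed in, with the robot touching nothing.
It also fails if it takes over 58 s, if anything falls off the work surface, if the arm or the gripper's body presses on something with over 40 N, if the wrist force passes 120 N, or if a joint passes its speed limit or range.

## Robot

A 6-joint arm with a two-finger parallel gripper is mounted at the origin on a cart in front of the work surface, level with it; the furniture and walls round the work are solid. World frame = base frame: x ahead of the robot, y to its left, z up, the work surface at z = 0. Lengths are in m, angles in rad, forces in N, time in s.
With the tool pointing down it reaches from about 0.3 to 0.775 m from the base axis. Payload 14.6 kg.
Tool frame: the origin (TCP) lies at the very end of the fingers, on their centre line; the grasp point (between the pads) lies ctrl.tcp_to_grasp behind it (ctrl.tcp_to_grasp is the distance from the TCP to the grasp point, in m); x points along the fingers, y is the direction in which the jaws open and shut, and the axes are right-handed (so a half turn about x gives the same grasp; the last joint's range is limited). The gripper opens to 94 mm and grips with 3 to 60 N. Pads are 16 mm wide; open, the fingers measure 119 mm over their backs; the gripper's body (75 mm by 177 mm) begins 78 mm behind the grasp point.
Start: joints at [-1.26, 0.3, 1.521, -0, 1.321, -0.067], TCP at [0.203, -0.511, 0.205] pointing down, gripper open.
Joint ranges: [-3.03, 3.03], [-0.79, 2.21], [0.23, 2.52], [-1.04, 4.18], [0, 3.07], [-2.55, 2.55]. Speed limits (rad/s): [2.22, 2.22, 2.57, 3.14, 3.14, 3.14].

## Interface

Orientations are given as [roll, pitch, yaw] about the fixed x, y, z axes, in that order (R = Rz(yaw) Ry(pitch) Rx(roll)).
In Python, from station import ctrl gives the robot as it stands.
- The arm moves only by the tool play_rows, never from a script. Its argument "increments" is a list that holds one entry, the list of rows, each a list of 5 numbers: the closure in counts, from 0 (fully open) to 255 (shut), then the shift along the tool's x, y, z in cm, then the turn about the tool's x in degrees. A call has 1 to 12 rows; each row shifts and turns the commanded pose from where the row before left it, along the tool's axes as they then stand; what a row does not reach is not made up. A row lasts 1/12 s, in which the tool goes at most 41.7 mm and 7.16 degrees, less where a joint would pass 70% of its speed; a pose out of reach is approached as far as the arm can. A call is refused whole if a number of a shift passes 4.17 or a number of a turn 7.16, either way. A call with a gripper value outside its range is refused whole. The fingers move at their own pace and stop on an object; "newtons" is the grip in N (left out, the last holds). Time passes only in rows, so rows that do not move let the fingers close. It gives the time, the measured TCP pose, the force and the opening at its end, in the units of the state.
- ctrl.get_obs(): the state, without advancing time (a new reading comes with each control period).
- ctrl.camera(name): name is "side" or "top" or "wrist"; returns the picture (480x640x3 uint8, red, green, blue); there is no depth.
- ctrl.calibration(name): a dict with "fx", "fy", "cx", "cy" (pixels), "rvec" (rotation vector, rad) and "tvec" (3), from world to camera coordinates, as OpenCV has them; the wrist camera has in their place "T_tool_cam" (4x4, takes a point from camera to tool coordinates, whose origin is the TCP and whose axes are the tool frame's). Camera axes: x right, y down, z forward; pixel columns grow to the right and rows downward; lengths in m; the calibration is good to about 2 mm. A picture is of the moment at which its call begins: read the wrist's pose just before it. calibration takes no time and is no camera call.
- ctrl.hand_in(): hands the job in, once; it reports no verdict.
The state is a dict: "time_s": time; "qpos": joint angles; "joint_vel": joint speeds; "tau": joint torques, N m; "ee_pos": TCP position; "eef_rot": TCP orientation; "force": force on the tool from outside, world axes, zero at the start; "moment": the same for the moment, N m; "grip_width": finger opening in m.
Only numpy, scipy, OpenCV 4.12 (cv2) and the standard library are available. Lean on these libraries where they do the work, as an engineer would, in place of code of your own. Each camera call takes 0.05 s, during which the arm holds its last target.

## Working session

There is one attempt and no reset: what is moved stays moved. The work goes in short steps, Python scripts to look and compute and a tool call to move; the robot and the scene stay as the last step left them, time stands still between calls to the robot, and variables do not carry over. Pictures are saved under pics/ and viewed, and the job is handed in when it is done.

Besides the shell and the picture viewer there is one more tool, called after "Request:" as name(argument=value, ...) on one line, values as JSON. play_rows: Moves the arm, as the interface text tells. Its arguments: {"type":"object","properties":{"increments":{"type":"array"},"newtons":{"type":"number"}},"required":["increments"]}

```bash
mkdir -p pics; ls
python3 - <<'E'
from station import ctrl
import cv2,json
o=ctrl.get_obs();print(o);print(ctrl.tcp_to_grasp)
for n in ("side","top","wrist"):
    im=ctrl.camera(n);cv2.imwrite(f"pics/{n}0.png",im[:,:,::-1]);print(n,ctrl.calibration(n))
E
```

```text
pics
{'time_s': 0.0, 'qpos': array([-1.25957361e+00,  3.00432691e-01,  1.52154474e+00,  9.94839622e-06,
        1.32066096e+00, -6.66051178e-02]), 'joint_vel': array([ 9.52591565e-04, -2.27416382e-03,  1.34180013e-03,  1.88359140e-03,
        7.60477946e-04,  1.90638020e-05]), 'tau': array([ 1.69687395e-03, -5.31803834e+01, -3.52737021e+01,  7.08409259e-02,
        2.43463519e-02, -9.50713343e-05]), 'ee_pos': array([ 0.2028208 , -0.51098295,  0.20492276]), 'eef_rot': array([-1.64661588,  1.56975054,  1.87280214]), 'force': array([0.12841827, 0.26000943, 1.0413007 ]), 'moment': array([-0.00233879,  0.02191311,  0.00445133]), 'grip_width': 0.09367940532464634}
0.0188
side {'fx': 506.14535325581556, 'fy': 506.14535325581556, 'cx': 322.8097346904073, 'cy': 239.87520766178542, 'rvec': array([ 2.24305517, -0.05244957,  0.04743118]), 'tvec': array([-0.50935578,  0.19732504,  0.84732205])}
top {'fx': 597.5347285445891, 'fy': 597.5347285445891, 'cx': 324.33198676339754, 'cy': 232.232866167581, 'rvec': array([ 2.13386277, -2.11484286,  0.14256227]), 'tvec': array([0.17647894, 0.52337372, 0.92421984])}
wrist {'fx': 404.5217640307025, 'fy': 404.5217640307025, 'cx': 322.09595123162654, 'cy': 238.400691130626, 'T_tool_cam': array([[-2.61663959e-04, -2.65169963e-01,  9.64201650e-01,
        -1.79406171e-01],
       [ 9.99999797e-01,  4.90922495e-04,  4.06389894e-04,
         5.17283545e-05],
       [-5.81110673e-04,  9.64201561e-01,  2.65169781e-01,
        -7.81400309e-02],
       [ 0.00000000e+00,  0.00000000e+00,  0.00000000e+00,
         1.00000000e+00]])}
```

View pics/side0.png

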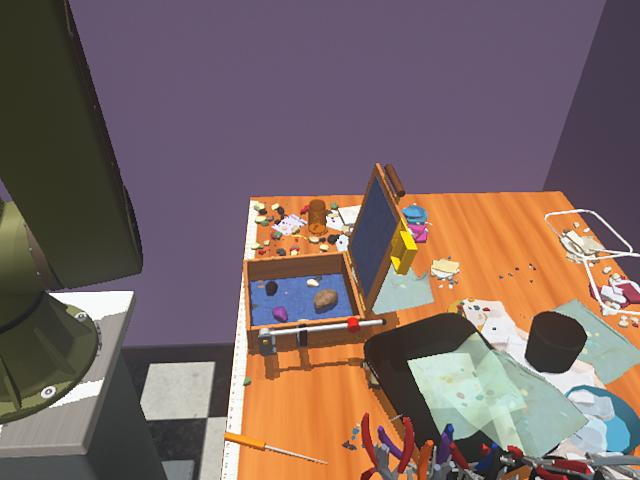

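View pics/top0.png

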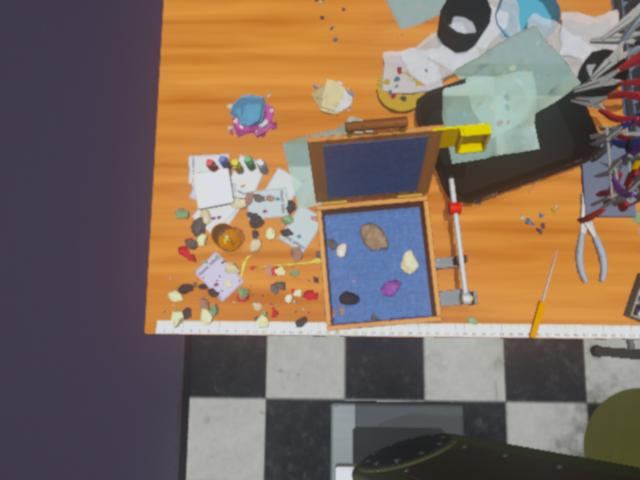

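View pics/wrist0.png

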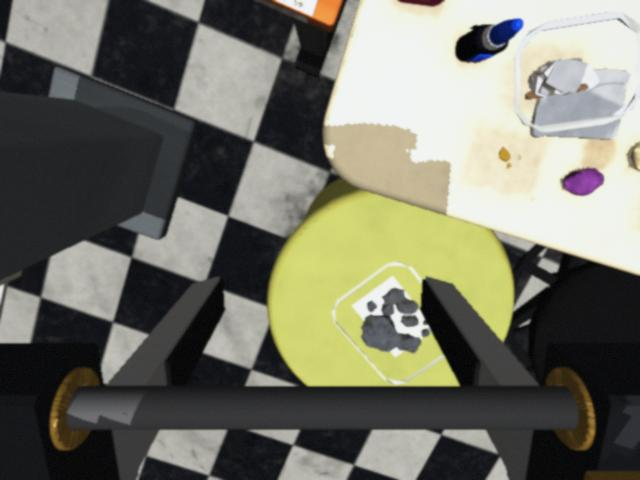

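The side view shows the knob at about (353,324), the tip at (385,321), the pocket at (405,245) and the bar at (395,180). In the top view the knob is at (456,208), the bar at (376,126) and the jar at (228,236). The arm starts off the table, to the right of the chest. Next I'll measure these points.

```bash
cat > h.py <<'E'
import numpy as np,cv2
from station import ctrl
from scipy.spatial.transform import Rotation as R
def cam(n,o=None):
    c=ctrl.calibration(n);K=np.array([[c['fx'],0,c['cx']],[0,c['fy'],c['cy']],[0,0,1.]])
    if n=='wrist':
        T=np.eye(4);T[:3,:3]=R.from_euler('xyz',o['eef_rot']).as_matrix();T[:3,3]=o['ee_pos']
        T=np.linalg.inv(T@c['T_tool_cam']);return K,T[:3,:3],T[:3,3]
    return K,cv2.Rodrigues(c['rvec'])[0],np.array(c['tvec'])
def ray(n,uv,o=None):
    K,r,t=cam(n,o);d=r.T@np.linalg.solve(K,[*uv,1]);return -r.T@t,d/np.linalg.norm(d)
def onz(n,uv,z,o=None):
    c,d=ray(n,uv,o);return c+d*(z-c[2])/d[2]
def tri(n1,u1,n2,u2,o=None):
    a,d=ray(n1,u1,o);b,e=ray(n2,u2,o)
    s=np.linalg.lstsq(np.c_[d,-e],b-a,rcond=None)[0];p=a+s[0]*d;q=b+s[1]*e
    return (p+q)/2,np.linalg.norm(p-q)
def proj(n,P,o=None):
    K,r,t=cam(n,o);p=K@(r@np.asarray(P)+t);return p[:2]/p[2]
def blobs(im,lo,hi,m=20):
    h=cv2.cvtColor(im,cv2.COLOR_RGB2HSV);k=cv2.inRange(h,np.array(lo),np.array(hi))
    n,_,s,c=cv2.connectedComponentsWithStats(k);return [(s[i].tolist(),c[i].round(1).tolist()) for i in range(1,n) if s[i][4]>=m]
E
python3 - <<'E'
from h import *
S=cv2.imread('pics/side0.png')[:,:,::-1].copy();T=cv2.imread('pics/top0.png')[:,:,::-1].copy()
for nm,im in(('S',S),('T',T)):
    print(nm,'red',[b for b in blobs(im,(0,200,120),(5,255,255),15)],'\n yel',blobs(im,(25,200,120),(33,255,255),40))
c=lambda im,x,y,w,h,f:cv2.resize(im[y:y+h,x:x+w,::-1],None,fx=f,fy=f,interpolation=cv2.INTER_CUBIC)
cv2.imwrite('pics/sc.png',c(S,235,155,190,205,2.9)[:, :])
cv2.imwrite('pics/tc.png',c(T,300,100,200,235,2.5))
E
```

```text
S red [([347, 318, 12, 10, 84], [352.2, 322.0])] 
 yel [([400, 218, 17, 32, 188], [407.7, 238.3]), ([391, 257, 9, 13, 60], [395.2, 261.9])]
T red [([449, 202, 12, 12, 90], [455.2, 207.5])] 
 yel [([433, 124, 58, 13, 380], [469.4, 129.8]), ([458, 143, 25, 10, 200], [470.0, 147.3])]
```

View pics/sc.png

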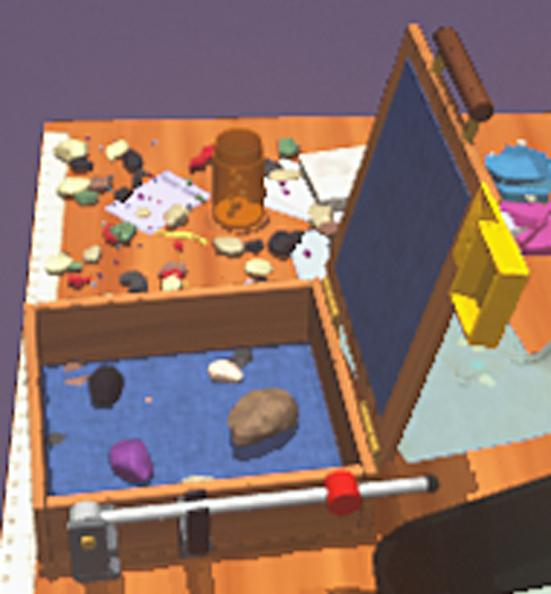

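View pics/tc.png

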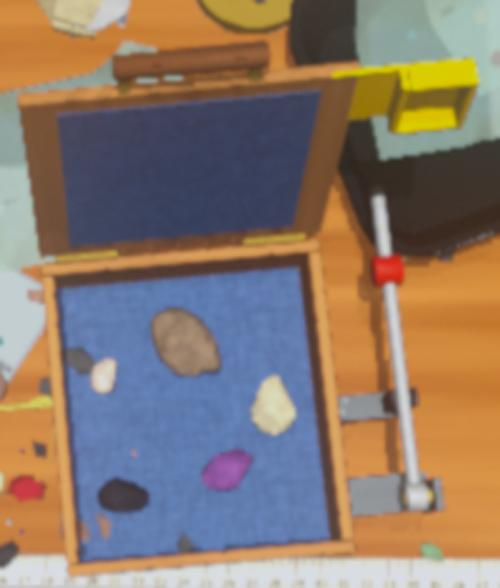

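Run:
```python
from h import *
P={}
for n,s,t in [('knob',(353.2,324.3),(455.2,207.8)),('tip',(384,321.9),(451.6,179.5)),('pivot',(265.3,331.5),(467.2,298.8)),('bar',(395,179.5),(376.6,125)),('barL',(388.8,167.8),(346.5,126.6)),('barR',(401.6,191.2),(407,122.5))]:
    p,e=tri('side',s,'top',t);P[n]=p;print(n,p.round(4),round(e,4))
print('rod',[np.linalg.norm(P[a]-P['pivot']) for a in('knob','tip')])
C=[onz('top',u,.06) for u in[(328.8,327.2),(440.8,318),(428,198),(316.8,207.2)]]
print(np.round(C,4)); 
for i in range(4):print(np.linalg.norm(C[i]-C[(i+1)%4]))
c=sum(C)/4;a=np.arctan2(*(((C[2]-C[1])+(C[3]-C[0]))[1::-1]));b=np.arctan2(*((C[0]-C[1])+(C[3]-C[2]))[1::-1])-np.pi/2
r=P['tip']-P['pivot'];print('c',c,np.degrees([a,b,np.arctan2(r[1],r[0])]))
print('jar',onz('top',(230,243),.0))
def chest(yaw,o,p):
    return np.array([o[0]+p[0]*np.cos(yaw)-p[1]*np.sin(yaw),o[1]+p[0]*np.sin(yaw)+p[1]*np.cos(yaw),p[2]])
for yaw in(a,b,(a+b)/2):
    print([chest(yaw,c,p).round(4) for p in [(-.07,-.125,.085),(.07,-.125,.085),(.12,-.125,.085)]])
for th in(1.8,1.75,1.7): print(th,chest(b,c,(.1-.213*np.cos(th),0,.065+.213*np.sin(th))))
```

```text
knob [ 0.5557 -0.0234  0.0837] 0.0007
tip [ 0.6037 -0.0192  0.0819] 0.0051
pivot [ 0.4158 -0.0369  0.0883] 0.0031
bar [0.625  0.1095 0.2693] 0.0016
barL [0.6222 0.1479 0.2683] 0.0002
barR [0.6279 0.0712 0.2722] 0.0026
rod [np.float64(0.1406379326638646), np.float64(0.1888797895924575)]
[[ 0.3697  0.1721  0.06  ]
 [ 0.3857 -0.0015  0.06  ]
 [ 0.576   0.0151  0.06  ]
 [ 0.56    0.1933  0.06  ]]
0.17437050405391266
0.19104837816575582
0.17894742478557749
0.19146935409320986
c [0.47285567 0.09473047 0.06      ] [5.66795745 5.20525558 5.39217604]
jar [0.50945147 0.34266847 0.        ]
[array([ 0.4155, -0.0366,  0.085 ]), array([ 0.5549, -0.0227,  0.085 ]), array([ 0.6046, -0.0178,  0.085 ])]
[array([ 0.4145, -0.0361,  0.085 ]), array([ 0.5539, -0.0234,  0.085 ]), array([ 0.6037, -0.0189,  0.085 ])]
[array([ 0.415 , -0.0363,  0.085 ]), array([ 0.5544, -0.0231,  0.085 ]), array([ 0.6042, -0.0183,  0.085 ])]
1.8 [0.62063775 0.10819336 0.27242955]
1.75 [0.61025312 0.10724732 0.27458901]
1.7 [0.59977398 0.10629268 0.2762246 ]
```

```bash
cat >> h.py <<'E'
YAW=np.radians(5.35);ORG=np.array([.4738,.0945])
def W(p):
    c,s=np.cos(YAW),np.sin(YAW);return np.array([ORG[0]+c*p[0]-s*p[1],ORG[1]+s*p[0]+c*p[1],p[2]])
def toC(w):
    c,s=np.cos(YAW),np.sin(YAW);d=np.asarray(w)[:2]-ORG;return np.array([c*d[0]+s*d[1],-s*d[0]+c*d[1],w[2]])
def tool(o):return R.from_euler('xyz',o['eef_rot']).as_matrix()
def plan(target,axis_y=None):
    """cm in tool axes after turning about x so that tool y = axis (chest yaw + deg)"""
    o=ctrl.get_obs();M=tool(o);y=M[:,1];cur=np.degrees(np.arctan2(y[1],y[0]))
    turn=0
    if axis_y is not None:
        want=np.degrees(YAW)+axis_y; turn=-((want-cur+180)%360-180)  # tool x is down
    d=np.asarray(target)-o['ee_pos']
    M2=M@R.from_euler('x',turn,degrees=True).as_matrix()
    print('toolY deg',cur.round(2),'turn',round(turn,2),'shift now-axes cm',(M.T@d*100).round(2),'after-turn axes',(M2.T@d*100).round(2),'q6',np.degrees(o['qpos'][5]).round(1))
E
python3 - <<'E'
from h import *
o=ctrl.get_obs();print(tool(o).round(3))
k=W((.07,-.125,.085));print(k,W((.12,-.125,.085)))
plan(k+[0,0,.2],90);plan(k+[0,0,.2],-90);plan(k+[0,0,.2],0)
E
```

```text
[[-0.     0.369 -0.929]
 [ 0.001 -0.929 -0.369]
 [-1.    -0.001 -0.   ]]
[ 0.55515   -0.0234287  0.085    ] [ 0.60493218 -0.01876673  0.085     ]
toolY deg -68.35 turn -163.7 shift now-axes cm [ -7.97 -32.33 -50.74] after-turn axes [-7.97 45.27 39.63] q6 -3.8
toolY deg -68.35 turn 16.3 shift now-axes cm [ -7.97 -32.33 -50.74] after-turn axes [ -7.97 -45.27 -39.63] q6 -3.8
toolY deg -68.35 turn -73.7 shift now-axes cm [ -7.97 -32.33 -50.74] after-turn axes [ -7.97  39.63 -45.27] q6 -3.8
```

Request:
play_rows(increments=[[[0,-3.5,0,0,0],[0,-3.0,-1,-1.5,0],[0,-3.0,-1,-2,0],[0,0,-2,-3.2,0],[0,0,-2,-3.2,0],[0,0,-2,-3.2,0],[0,0,-2,-3.2,0],[0,0,-2,-3.2,0],[0,0,-2,-3.2,0],[0,0,-2,-3.2,0],[0,0,-2,-3.2,0],[0,0,-2,-3.2,0]]])

```text
time_s: 1.15
ee_pos: [0.43, -0.2044, 0.3005]
eef_rot: [2.385, 1.571, -0.379]
force: [0.7, -0.7, -0.1]
grip_width: 0.094
```

Request:
play_rows(increments=[[[0,0,-2,-3.2,0],[0,0,-2,-3.2,0],[0,0,-2,-3.2,-3],[0,0,0,0,-7],[0,0,0,0,-7],[0,0,0,0,-7],[0,0,0,0,-7],[0,0,0,0,-7],[0,0,0,0,-7],[0,0,0,0,-7],[0,0,0,0,-7],[0,0,0,0,-7]]])

```text
time_s: 2.15
ee_pos: [0.4963, -0.1149, 0.3002]
eef_rot: [-1.849, 1.57, 2.828]
force: [-1.0, -0.2, 0.6]
grip_width: 0.0936
```

Run:
```python
from h import *
k=W((.07,-.125,.085));plan(k+[0,0,.0],90);print(ctrl.get_obs()['ee_pos'],ctrl.get_obs()['time_s'])
```

```text
toolY deg -2.0 turn -97.35 shift now-axes cm [21.52  5.57 -9.35] after-turn axes [21.52  8.56  6.72] q6 -15.2
[ 0.49634482 -0.11494367  0.30022429] 2.15
```

Request:
play_rows(increments=[[[146,0,0,0,-7],[146,0,0,0,-7],[146,0,0,0,-7],[146,0,0,0,-7],[146,0,0,0,-7],[146,0,0,0,-7],[146,0,0,0,-7],[146,0,0,0,-7],[146,0,0,0,-7],[146,0,0,0,-7],[146,0,0,0,-7],[146,0,0,0,-7]]])

```text
time_s: 3.15
ee_pos: [0.4963, -0.115, 0.3002]
eef_rot: [2.994, 1.57, 2.855]
force: [-0.5, -1.4, 0.0]
grip_width: 0.0399
```

Request:
play_rows(increments=[[[146,0,0,0,-7],[146,0,0,0,-6.35],[146,0,2.8,2.2,0],[146,0,2.8,2.2,0],[146,2,2.9,2.2,0],[146,2,0,0,0],[146,0,0,0,0],[146,0,0,0,0]]])

```text
time_s: 3.82
ee_pos: [0.5543, -0.0246, 0.26]
eef_rot: [3.006, 1.569, 3.093]
force: [-0.9, 0.7, 1.1]
grip_width: 0.0402
```

Run:
```python
from h import *
k=W((.07,-.125,.085));plan(k+[0,0,.0],90);o=ctrl.get_obs();print(o['ee_pos'],o['time_s'])
for n in("wrist","side"):
    im=ctrl.camera(n);cv2.imwrite(f'pics/{n}1.png',im[:,:,::-1]);print(proj(n,k,o),blobs(im,(0,200,120),(5,255,255),30))
```

```text
toolY deg 95.02 turn -0.33 shift now-axes cm [17.5   0.11  0.13] after-turn axes [17.5   0.11  0.13] q6 -101.3
[ 0.55434286 -0.02462301  0.25999876] 3.8167
[323.05049404 216.63638457] [([313, 206, 21, 21, 368], [323.4, 216.3])]
[352.68884263 323.81666619] []
```

View pics/wrist1.png

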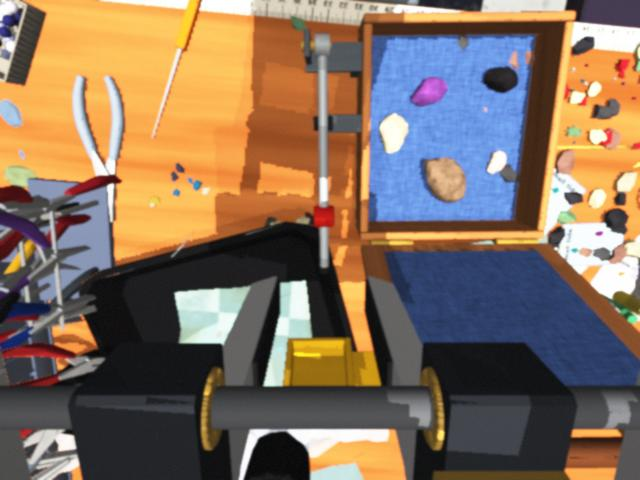

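View pics/side1.png

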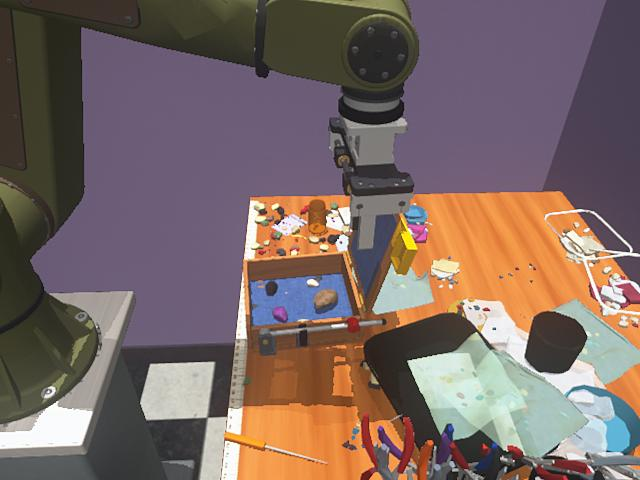

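The knob appears in the wrist view within 0.5 px of where I predicted, so I'm going down onto it.

Request:
play_rows(increments=[[[146,3.5,0.1,0,0],[146,3.5,0,0,0],[146,3.5,0,0,0],[146,3,0,0,0],[146,2.5,0,0,0],[146,1.5,0,0,0],[146,1.0,0,0,0],[146,0.7,0,0,0],[146,0,0,0,0],[146,0,0,0,0]]])

```text
time_s: 4.75
ee_pos: [0.5552, -0.0239, 0.0695]
eef_rot: [-0.179, 1.569, -0.092]
force: [0.3, -0.1, 0.8]
grip_width: 0.0404
```

Request:
play_rows(increments=[[[255,0,0,0,0],[255,0,0,0,0],[255,0,0,0,0],[255,0,0,0,0],[255,0,0,0,0],[255,0,0,0,0]]], newtons=15)

```text
time_s: 5.25
ee_pos: [0.5549, -0.0234, 0.0688]
eef_rot: [0.13, 1.57, 0.218]
force: [-1.4, 1.9, 4.3]
grip_width: 0.0177
```

Run:
```python
from h import *
o=ctrl.get_obs();print(o['ee_pos'],toC(o['ee_pos']),o['grip_width'],o['force'])
im=ctrl.camera("side");cv2.imwrite('pics/side2.png',cv2.resize(im[120:360,220:460,::-1],None,fx=2.4,fy=2.4))
# arc in tool axes (x=down,z=chest x) from knob angle 0
for a in np.linspace(0,.873,13):print((14*np.array([-np.sin(a),0,np.cos(a)-1])).round(2),end=' ')
```

```text
[ 0.55489113 -0.02338784  0.06884394] [ 0.06974607 -0.12493518  0.06884394] 0.017731992876610397 [-1.37133261  1.87199792  4.2886681 ]
[-0.  0.  0.] [-1.02  0.   -0.04] [-2.03  0.   -0.15] [-3.03  0.   -0.33] [-4.02  0.   -0.59] [-4.98  0.   -0.92] [-5.92  0.   -1.31] [-6.83  0.   -1.78] [-7.7  0.  -2.3] [-8.53  0.   -2.9 ] [-9.31  0.   -3.54] [-10.05   0.    -4.25] [-10.73   0.    -5.  ]
```

View pics/side2.png

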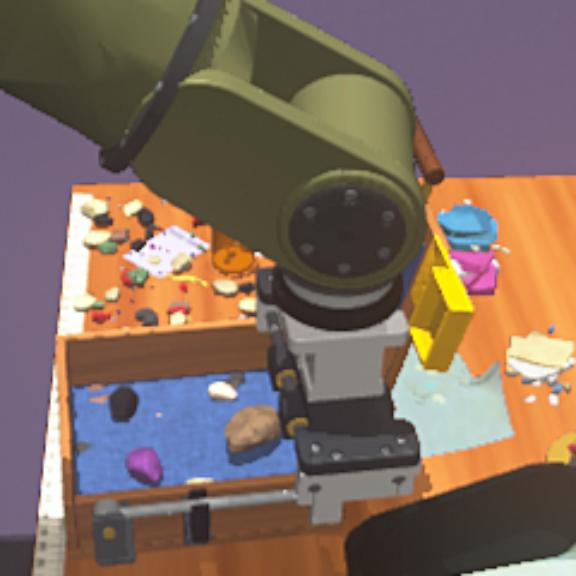

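The fingers closed to 17.7 mm, which matches the 18 mm knob. The wrist clears the lid. I'll swing the rod up along the arc.

Request:
play_rows(increments=[[[255,-1.02,0,-0.04,0],[255,-1.01,0,-0.11,0],[255,-1.0,0,-0.18,0],[255,-0.99,0,-0.26,0],[255,-0.96,0,-0.33,0],[255,-0.94,0,-0.39,0],[255,0,0,0,0]]])

```text
time_s: 5.88
ee_pos: [0.5411, -0.0247, 0.1297]
eef_rot: [-0.205, 1.57, -0.117]
force: [-0.9, 2.8, 0.4]
grip_width: 0.018
```

Request:
play_rows(increments=[[[255,-0.91,0,-0.47,0],[255,-0.87,0,-0.52,0],[255,-0.83,0,-0.6,0],[255,-0.78,0,-0.64,0],[255,-0.37,0,-0.36,0],[255,0,0,0,0]]])

```text
time_s: 6.38
ee_pos: [0.5155, -0.0272, 0.1665]
eef_rot: [-0.288, 1.569, -0.201]
force: [0.5, 1.1, 2.6]
grip_width: 0.0178
```

Run:
```python
from h import *
o=ctrl.get_obs();c=toC(o['ee_pos'])+[0.0003,0,.0162];print(c,o['grip_width'],o['force'],np.arctan2(c[2]-.085,c[0]+.07),np.hypot(c[2]-.085,c[0]+.07))
```

```text
[ 0.03045783 -0.12501105  0.1827147 ] 0.017847351123895485 [0.48368364 1.11057684 2.63117753] 0.7715569293043647 0.14014256128326938
```

Request:
play_rows(increments=[[[255,-0.5,0,-0.5,0],[255,-0.4,0,-0.45,0],[255,-0.1,0,-0.12,0],[255,0,0,0,0],[255,-0.15,0,-0.18,0],[255,0,0,0,0],[255,-0.15,0,-0.18,0],[255,0,0,0,0]]])

```text
time_s: 7.05
ee_pos: [0.5017, -0.0284, 0.1784]
eef_rot: [-0.797, 1.57, -0.71]
force: [3.7, -2.3, 2.4]
grip_width: 0.0181
```

Run:
```python
from h import *
o=ctrl.get_obs();c=toC(o['ee_pos'])+[0.0003,0,.0162];print(c,o['grip_width'],o['force'],np.arctan2(c[2]-.085,c[0]+.07),np.hypot(c[2]-.085,c[0]+.07))
im=ctrl.camera("side");cv2.imwrite('pics/side3.png',cv2.resize(im[120:360,220:460,::-1],None,fx=2.4,fy=2.4))
print(proj('side',W((-.07+.14*np.cos(.873),-.125,.085+.14*np.sin(.873)))))
```

```text
[ 0.01658854 -0.12494973  0.19461598] 0.018055663507307952 [ 3.72417514 -2.2904436   2.44546606] 0.9022281340257958 0.13968979120133557
[322.64630128 276.93993771]
```

View pics/side3.png

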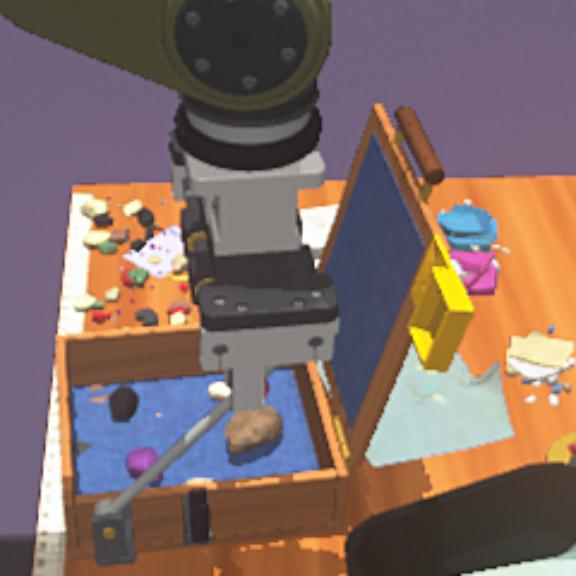

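Request:
play_rows(increments=[[[255,-0.2,0,-0.24,0],[255,0,0,0,0],[255,0,0,0,0]]])

```text
time_s: 7.35
ee_pos: [0.4992, -0.0285, 0.1802]
eef_rot: [-2.38, 1.571, -2.293]
force: [1.5, -2.8, 3.6]
grip_width: 0.0173
```

Request:
play_rows(increments=[[[255,-0.2,0,-0.24,0],[255,0,0,0,0],[255,0,0,0,0]]])

```text
time_s: 7.6
ee_pos: [0.4972, -0.0287, 0.1815]
eef_rot: [-0.234, 1.57, -0.147]
force: [9.8, -1.6, -7.0]
grip_width: 0.0176
```

The force rises clearly at the end, so the rod is on its stop. I'll relax the push, release and retreat straight up.

Request:
play_rows(increments=[[[255,0.2,0,0.24,0],[146,0,0,0,0],[146,0,0,0,0],[146,0,0,0,0],[146,-2,0,0,0],[146,-3.5,0,0,0],[146,-3.5,0,0,0],[146,-3.5,0,0,0],[146,-3.5,0,0,0],[146,-2,0,0,0],[146,0,0,0,0]]])

```text
time_s: 8.52
ee_pos: [0.4997, -0.0284, 0.3647]
eef_rot: [-0.186, 1.565, -0.099]
force: [-0.6, 0.0, 0.4]
grip_width: 0.0401
```

Run:
```python
from h import *
o=ctrl.get_obs();print(o['ee_pos'],o['grip_width'],o['force'])
for n in('side','wrist'):
    im=ctrl.camera(n);cv2.imwrite(f'pics/{n}4.png',im[:,:,::-1])
    for r in (.14,.19): print(n,proj(n,W((-.07+r*np.cos(.873),-.125,.085+r*np.sin(.873))),o))
    print(blobs(im,(0,200,100),(5,255,255),20))
plan(W((.148,0,.272)),0);plan(W((.148,0,.272)),180)
```

```text
[ 0.49967797 -0.0283526   0.36467938] 0.04007740448638058 [-0.5835314   0.03878034  0.44760006]
side [322.64630128 276.93993771]
side [345.65320342 254.86868697]
[]
wrist [321.81525178 220.8764827 ]
wrist [321.95152341 269.69463863]
[([312, 213, 20, 22, 338], [321.4, 222.2]), ([103, 343, 12, 6, 24], [108.7, 346.5]), ([76, 373, 10, 9, 32], [80.8, 376.8])]
toolY deg 95.0 turn 89.65 shift now-axes cm [ 8.81 12.54 13.35] after-turn axes [  8.81  13.43 -12.46] q6 -102.4
toolY deg 95.0 turn -90.35 shift now-axes cm [ 8.81 12.54 13.35] after-turn axes [  8.81 -13.43  12.46] q6 -102.4
```

View pics/side4.png

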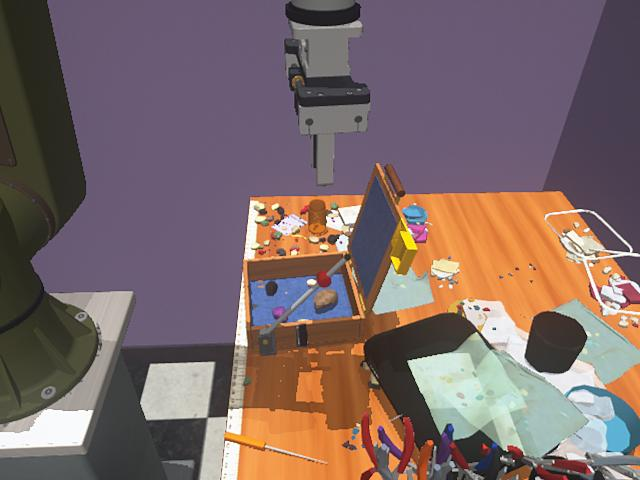

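View pics/wrist4.png

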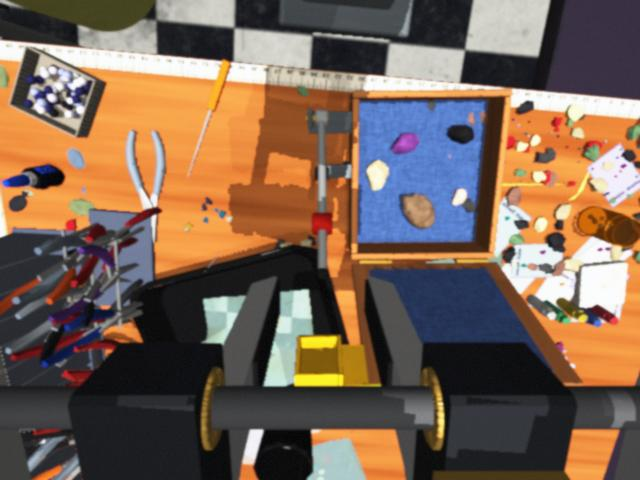

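Run:
```python
from h import *
im=cv2.imread('pics/side4.png')[:,:,::-1].copy()
print(blobs(im,(0,150,60),(6,255,255),20))
for r in(.14,.19):
  for a in(.80,.84,.873,.9): print(r,a,proj('side',W((-.07+r*np.cos(a),-.125,.085+r*np.sin(a)))).round(1))
print('level knob',proj('side',W((.07,-.125,.085))),'pivot',proj('side',W((-.07,-.125,.085))))
S=lambda im,x,y,w,h,f:cv2.resize(im[y:y+h,x:x+w,::-1],None,fx=f,fy=f,interpolation=cv2.INTER_CUBIC)
cv2.imwrite('pics/s4c.png',S(im,250,240,110,115,5))
```

```text
[([318, 270, 13, 17, 169], [323.4, 278.6]), ([362, 414, 16, 56, 290], [367.7, 439.5]), ([398, 417, 17, 56, 402], [406.7, 444.4]), ([482, 444, 8, 11, 36], [485.7, 448.2]), ([450, 446, 18, 23, 113], [457.3, 456.0]), ([509, 447, 14, 10, 61], [515.8, 450.8]), ([554, 459, 26, 13, 128], [564.7, 464.6]), ([576, 462, 9, 6, 25], [579.7, 464.5]), ([536, 465, 32, 15, 153], [548.3, 474.2]), ([361, 471, 11, 9, 61], [366.1, 475.3])]
0.14 0.8 [327.7 279.9]
0.14 0.84 [325.  278.3]
0.14 0.873 [322.6 276.9]
0.14 0.9 [320.7 275.9]
0.19 0.8 [352.5 259.3]
0.19 0.84 [348.8 256.8]
0.19 0.873 [345.7 254.9]
0.19 0.9 [343.  253.3]
level knob [352.68884263 323.81666619] pivot [264.39397228 332.82324401]
```

View pics/s4c.png

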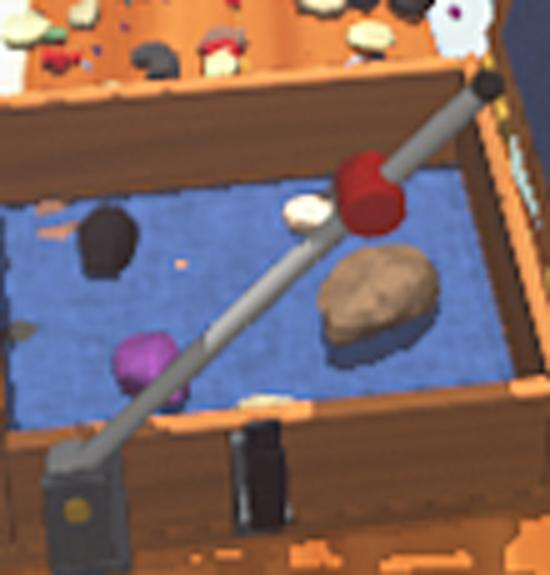

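The rod reads about 0.86 in both views, so my back-off may have lost around 0.01 rad. I'll pinch the knob again, press it to the stop and release it there.

Request:
play_rows(increments=[[[146,3.5,0,0.6,0],[146,3.5,0,0,0],[146,3.5,0,0,0],[146,3.5,0,0,0],[146,2.5,0,0,0],[146,1.5,0,0,0],[146,0.8,0,0,0],[146,0,0,0,0],[255,0,0,0,0],[255,0,0,0,0],[255,0,0,0,0],[255,0,0,0,0]]])

```text
time_s: 9.62
ee_pos: [0.5055, -0.028, 0.1731]
eef_rot: [-0.287, 1.569, -0.2]
force: [1.9, -3.0, 1.9]
grip_width: 0.0179
```

Request:
play_rows(increments=[[[255,0,0,0,0],[255,-0.15,0,-0.18,0],[255,0,0,0,0],[255,-0.15,0,-0.18,0],[255,0,0,0,0],[255,-0.12,0,-0.15,0],[255,0,0,0,0]]])

```text
time_s: 10.2
ee_pos: [0.5011, -0.0284, 0.1761]
eef_rot: [-0.113, 1.568, -0.026]
force: [15.2, -3.0, -11.3]
grip_width: 0.0182
```

Request:
play_rows(increments=[[[146,0,0,0,0],[146,0,0,0,0],[146,0,0,0,0],[146,-2,0,0,0],[146,-3.5,0,0,0],[146,-3.5,0,0,0],[146,-3.5,0,0,0],[146,-3.5,0,0,0],[146,-2.5,0,0,0],[146,0,0,0,0]]])

```text
time_s: 11.03
ee_pos: [0.5007, -0.0284, 0.3667]
eef_rot: [-0.207, 1.563, -0.12]
force: [-0.9, 0.1, -0.1]
grip_width: 0.0404
```

Run:
```python
from h import *
o=ctrl.get_obs();print(o['ee_pos'],o['grip_width'],o['force'])
for n in('side','wrist','top'):
    im=ctrl.camera(n);cv2.imwrite(f'pics/{n}5.png',im[:,:,::-1])
    print(n,proj(n,W((-.07+.14*np.cos(.873),-.125,.085+.14*np.sin(.873))),o))
    print([b for b in blobs(im,(0,150,60),(6,255,255),90)][:4])
plan(W((.148,0,.272)),0);plan(W((.148,0,.272)),180)
```

```text
[ 0.50065551 -0.02835071  0.36670689] 0.040408365155885896 [-0.88014478  0.08076483 -0.10794651]
side [322.64630128 276.93993771]
[([316, 269, 14, 18, 166], [322.1, 278.0]), ([362, 414, 16, 56, 288], [367.8, 439.0]), ([398, 417, 17, 56, 403], [406.8, 444.2]), ([450, 446, 17, 23, 116], [457.0, 455.9])]
wrist [321.98167653 219.09809232]
[([312, 209, 21, 23, 379], [321.6, 219.2]), ([90, 339, 26, 11, 115], [102.9, 344.3]), ([63, 368, 28, 18, 171], [76.0, 374.2])]
top [474.64262688 227.7443522 ]
[([467, 222, 15, 14, 160], [473.7, 228.7])]
toolY deg 95.0 turn 89.65 shift now-axes cm [ 8.84 12.55 13.29] after-turn axes [  8.84  13.37 -12.46] q6 -102.4
toolY deg 95.0 turn -90.35 shift now-axes cm [ 8.84 12.55 13.29] after-turn axes [  8.84 -13.37  12.46] q6 -102.4
```

View pics/wrist5.png

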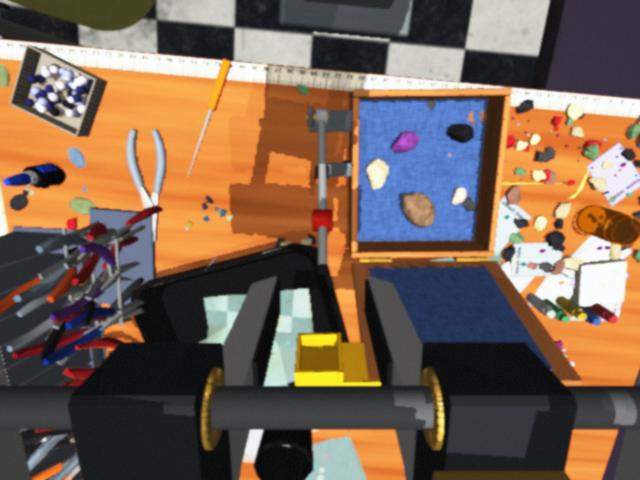

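View pics/top5.png

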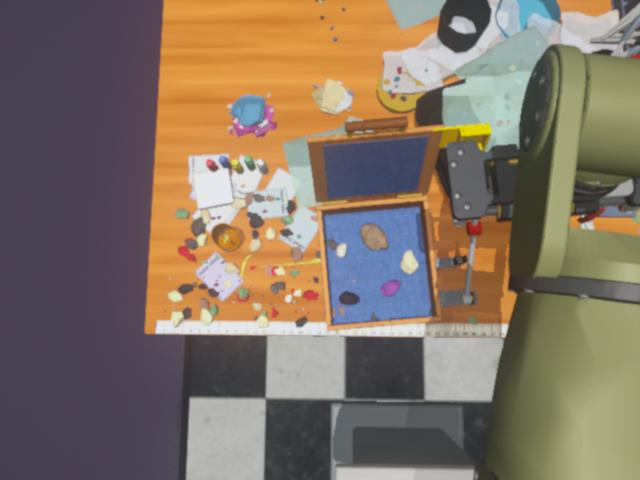

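In all three views the knob now sits where the 0.873 rad stop puts it. Next I turn the gripper and move over the bar.

Request:
play_rows(increments=[[[120,0,0,0,7],[120,0,0,0,7],[120,0,0,0,7],[120,0,0,0,7],[120,0,0,0,7],[120,0,0,0,7],[120,0,0,0,7],[120,0,0,0,7],[120,0,0,0,7],[120,0,0,0,7],[120,0,0,0,7],[120,0,0,0,7]]])

```text
time_s: 12.18
ee_pos: [0.4997, -0.0283, 0.3598]
eef_rot: [-1.898, 1.568, 3.001]
force: [-0.5, 0.7, 0.5]
grip_width: 0.0497
```

Request:
play_rows(increments=[[[120,0,0,0,5.65],[120,0,2.7,-2.5,0],[120,0,2.7,-2.5,0],[120,0,2.7,-2.5,0],[120,0,2.7,-2.5,0],[120,0,2.57,-2.46,0],[120,0,0,0,0],[120,0,0,0,0]]])

```text
time_s: 12.85
ee_pos: [0.6219, 0.1094, 0.3582]
eef_rot: [-1.55, 1.566, -3.026]
force: [-0.7, -0.8, -0.4]
grip_width: 0.0495
```

Run:
```python
from h import *
o=ctrl.get_obs();print(o['ee_pos'],toC(o['ee_pos']),o['grip_width'],o['force'])
b=[.1-.213*np.cos(1.8),0,.065+.213*np.sin(1.8)]
for n in('side','wrist'):
    im=ctrl.camera(n);cv2.imwrite(f'pics/{n}6.png',im[:,:,::-1])
    for d in(-.04,0,.04): print(n,proj(n,W((b[0],d,b[2])),o))
plan(W(b),0)
```

```text
[0.62187478 0.10935231 0.35815019] [0.14881454 0.00098119 0.35815019] 0.04945678330253995 [-0.67462192 -0.76790332 -0.44016487]
side [399.36371012 192.30581222]
side [392.6368161  178.41258816]
side [386.41319525 165.55878687]
wrist [320.53391315 299.99720491]
wrist [320.61497561 245.95464948]
wrist [320.70253227 187.58256301]
toolY deg 5.34 turn -0.01 shift now-axes cm [ 8.8   0.05 -0.06] after-turn axes [ 8.8   0.05 -0.06] q6 1.2
```

View pics/wrist6.png

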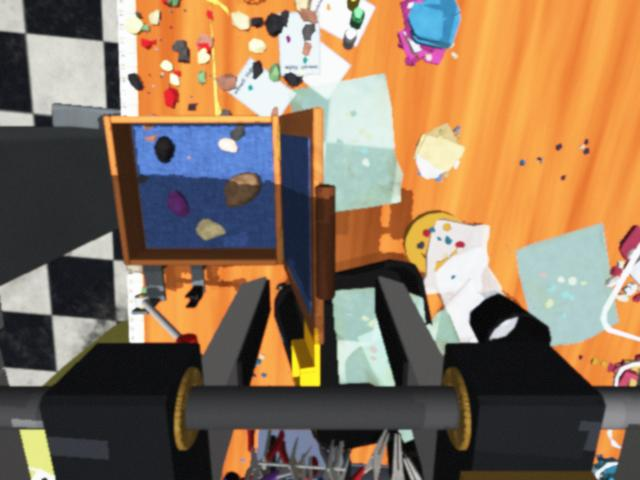

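View pics/side6.png

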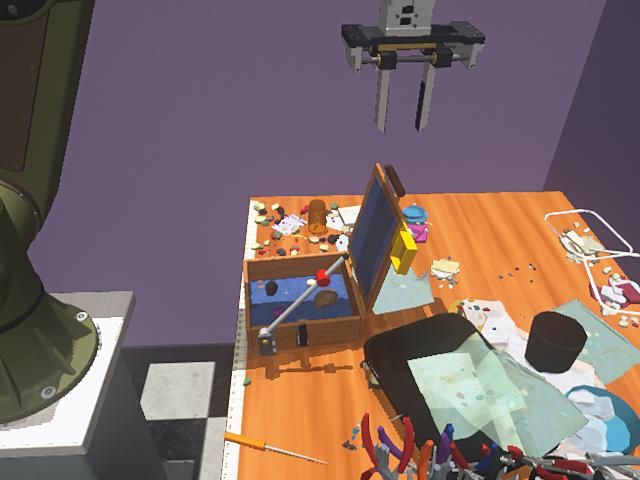

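Run:
```python
from h import *
w=cv2.imread('pics/wrist6.png');s=cv2.imread('pics/side6.png')
a=cv2.resize(w[170:350,270:360],None,fx=3.3,fy=3.3,interpolation=cv2.INTER_CUBIC)
b=cv2.resize(s[155:285,345:425],None,fx=4.57,fy=4.57,interpolation=cv2.INTER_CUBIC)
h=min(a.shape[0],b.shape[0]);cv2.imwrite('pics/z6.png',np.hstack([a[:h],b[:h]]));print(a.shape,b.shape)
```

```text
(594, 297, 3) (594, 366, 3)
```

View pics/z6.png

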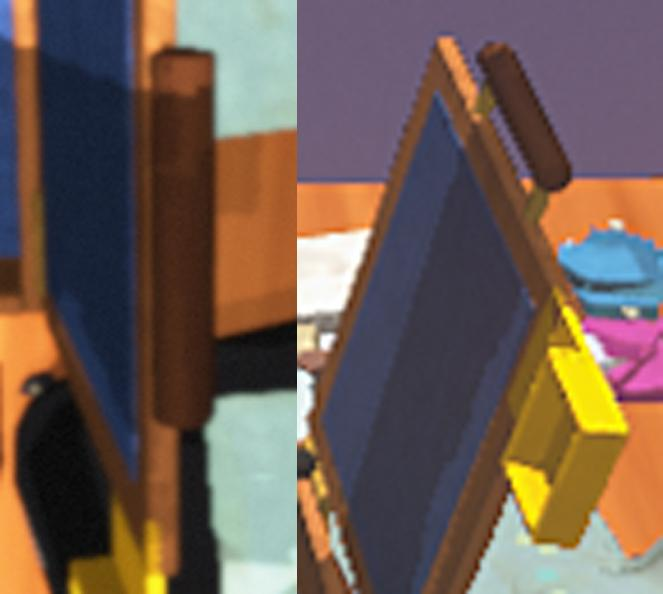

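The bar runs along wrist column 325.5, about 3 mm further back than the model, and the triangulation agrees. I'll shift back 0.27 cm and go down.

Request:
play_rows(increments=[[[120,1.0,0.27,0,0],[120,2.5,0,0,0],[120,2.5,0,0,0],[120,2.0,0,0,0],[120,1.4,0,0,0],[120,0.7,0,0,0],[120,0,0,0,0],[120,0,0,0,0]]])

```text
time_s: 13.62
ee_pos: [0.6243, 0.108, 0.2612]
eef_rot: [1.577, 1.57, 0.098]
force: [-0.1, 0.6, 0.9]
grip_width: 0.0498
```

Run:
```python
from h import *
o=ctrl.get_obs();print(o['ee_pos'],toC(o['ee_pos']),o['grip_width'],o['force'])
im=ctrl.camera('side');s=im[:,:,::-1];cv2.imwrite('pics/z7.png',cv2.resize(s[90:290,300:460],None,fx=3,fy=3,interpolation=cv2.INTER_CUBIC))
im=ctrl.camera('wrist');cv2.imwrite('pics/w7.png',im[:,:,::-1])
```

```text
[0.62425309 0.10800721 0.26116022] [ 0.15105708 -0.0005798   0.26116022] 0.04979635166621295 [-0.06412848  0.6419899   0.87345735]
```

View pics/z7.png

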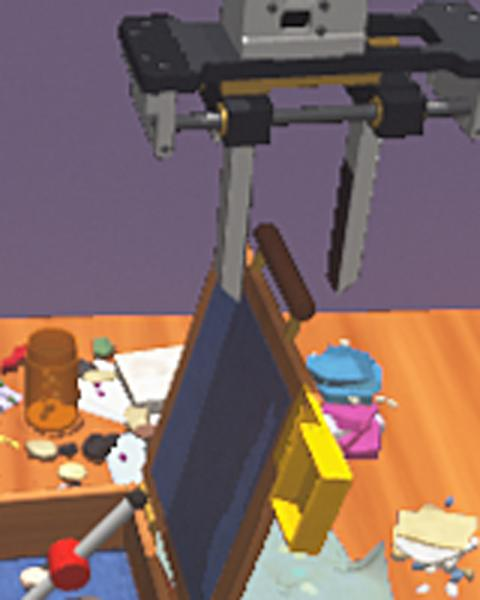

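View pics/w7.png

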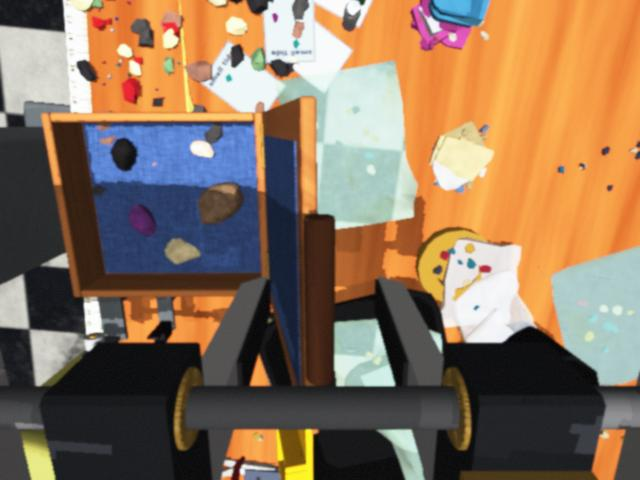

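Request:
play_rows(increments=[[[120,0.4,0,0,0],[120,0,0,0,0],[255,0,0,0,0],[255,0,0,0,0],[255,0,0,0,0],[255,0,0,0,0],[255,0,0,0,0],[255,0,0,0,0]]], newtons=15)

```text
time_s: 14.38
ee_pos: [0.6237, 0.1084, 0.2564]
eef_rot: [-1.56, 1.569, -3.038]
force: [-25.1, -1.7, 7.5]
grip_width: 0.0136
```

Run:
```python
from h import *
o=ctrl.get_obs();p=toC(o['ee_pos']);print(o['ee_pos'],p,o['grip_width'],o['force'])
im=ctrl.camera('side');s=im[:,:,::-1];cv2.imwrite('pics/z8.png',cv2.resize(s[90:290,300:460],None,fx=3,fy=3,interpolation=cv2.INTER_CUBIC))
a0=1.8;f=lambda a:np.array([-21.3*np.sin(a),-21.3*np.cos(a),0])
for a in np.arange(1.8,1.24,-.05): print(round(a,2),(f(a)-f(a0)).round(2),(f(a)-f(a+.05)).round(2))
```

```text
[0.62366724 0.1083851  0.25636397] [ 1.50509013e-01 -1.48930955e-04  2.56363972e-01] 0.013586745227897186 [-25.13418073  -1.7075077    7.45743909]
1.8 [0. 0. 0.] [-0.27 -1.03  0.  ]
1.75 [-0.22 -1.04  0.  ] [-0.22 -1.04  0.  ]
1.7 [-0.38 -2.1   0.  ] [-0.16 -1.05  0.  ]
1.65 [-0.49 -3.15  0.  ] [-0.11 -1.06  0.  ]
1.6 [-0.55 -4.22  0.  ] [-0.06 -1.06  0.  ]
1.55 [-0.55 -5.28  0.  ] [-0.   -1.06  0.  ]
1.5 [-0.5  -6.35  0.  ] [ 0.05 -1.06  0.  ]
1.45 [-0.4  -7.41  0.  ] [ 0.1  -1.06  0.  ]
1.4 [-0.25 -8.46  0.  ] [ 0.15 -1.05  0.  ]
1.35 [-0.04 -9.5   0.  ] [ 0.21 -1.04  0.  ]
1.3 [  0.22 -10.54   0.  ] [ 0.26 -1.03  0.  ]
1.25 [  0.53 -11.56   0.  ] [ 0.31 -1.02  0.  ]
```

View pics/z8.png

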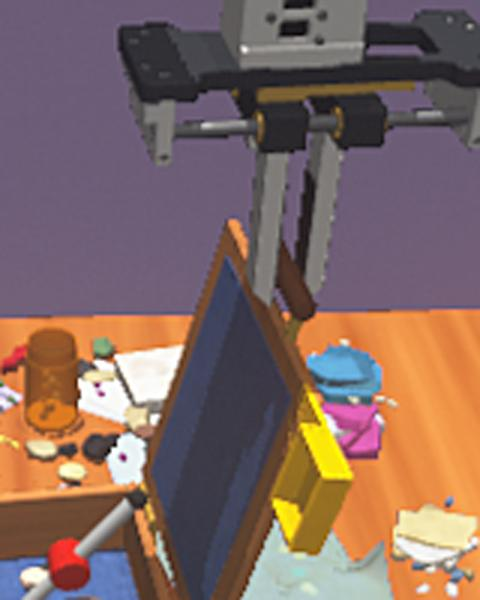

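The bar is gripped at 13.6 mm. The −25 N along x should be the lid pressed against its back stop, and should vanish once the lid moves forward. I'll check that after a small step.

Request:
play_rows(increments=[[[255,-0.11,-0.5,0,0],[255,-0.11,-0.52,0,0],[255,-0.16,-1.05,0,0],[255,0,0,0,0],[255,0,0,0,0]]])

```text
time_s: 14.85
ee_pos: [0.6034, 0.1065, 0.2605]
eef_rot: [1.713, 1.57, 0.236]
force: [1.1, 0.5, -0.3]
grip_width: 0.0135
```

Run:
```python
from h import *
o=ctrl.get_obs();p=toC(o['ee_pos']);print(o['ee_pos'],p,o['grip_width'],o['force'],o['moment'])
```

```text
[0.60344318 0.10650773 0.26053722] [ 1.30198013e-01 -1.32445332e-04  2.60537221e-01] 0.0134986964461979 [ 1.05479371  0.52556457 -0.31220217] [ 0.06994161 -0.10164636  0.02914452]
```

Force is back to zero, so I'm continuing along the arc.

Request:
play_rows(increments=[[[255,-0.11,-1.06,0,0],[255,-0.06,-1.06,0,0],[255,0,-1.06,0,0],[255,0.05,-1.06,0,0],[255,0.1,-1.06,0,0],[255,0.15,-1.05,0,0],[255,0,0,0,0],[255,0,0,0,0]]])

```text
time_s: 15.52
ee_pos: [0.5407, 0.1006, 0.2592]
eef_rot: [1.665, 1.57, 0.188]
force: [-0.8, -0.1, 1.9]
grip_width: 0.0137
```

Run:
```python
from h import *
o=ctrl.get_obs();p=toC(o['ee_pos']);print(p,np.arccos((.1-p[0])/.213),o['grip_width'],o['force'])
im=ctrl.camera('side');s=im[:,:,::-1];cv2.imwrite('pics/z9.png',cv2.resize(s[90:330,240:440],None,fx=2.5,fy=2.5,interpolation=cv2.INTER_CUBIC))
```

```text
[ 6.71961510e-02 -1.43410920e-04  2.59218311e-01] 1.4161722409687219 0.013668125083056381 [-0.78452489 -0.1028298   1.93002933]
```

View pics/z9.png

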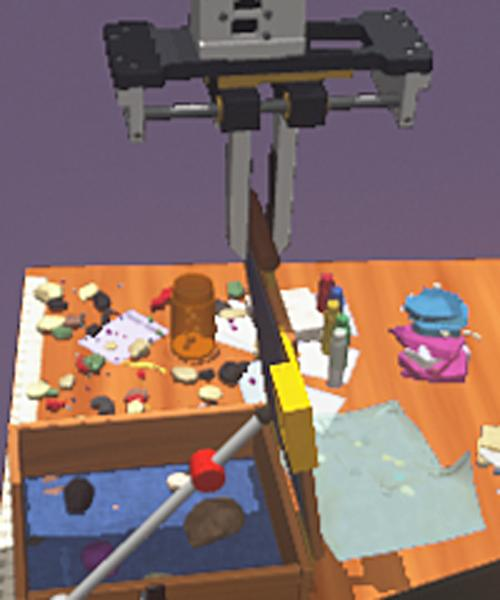

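The tip is just in front of the pocket, and about 2.3 cm of bar travel remains. I'll continue slowly.

Request:
play_rows(increments=[[[255,0.1,-0.5,0,0],[255,0.1,-0.52,0,0],[255,0.12,-0.52,0,0],[255,0,0,0,0],[255,0,0,0,0]]])

```text
time_s: 15.98
ee_pos: [0.5251, 0.0991, 0.2558]
eef_rot: [-1.047, 1.571, -2.525]
force: [-1.3, -0.9, 4.2]
grip_width: 0.0141
```

Request:
play_rows(increments=[[[255,0.06,-0.25,0,0],[255,0,0,0,0],[255,0.06,-0.25,0,0],[255,0,0,0,0],[255,0,0,0,0]]])

```text
time_s: 16.4
ee_pos: [0.521, 0.0987, 0.2548]
eef_rot: [1.587, 1.568, 0.11]
force: [7.7, 0.3, 2.9]
grip_width: 0.0138
```

Run:
```python
from h import *
o=ctrl.get_obs();p=toC(o['ee_pos']);print(p,np.arccos((.1-p[0])/.213),o['grip_width'],o['force'])
im=ctrl.camera('side');s=im[:,:,::-1];cv2.imwrite('pics/z10.png',cv2.resize(s[90:330,240:440],None,fx=2.5,fy=2.5,interpolation=cv2.INTER_CUBIC))
```

```text
[ 4.73843193e-02 -1.81589650e-04  2.54829477e-01] 1.3211905470340184 0.013830715626531884 [7.72645486 0.34480922 2.94652573]
```

View pics/z10.png

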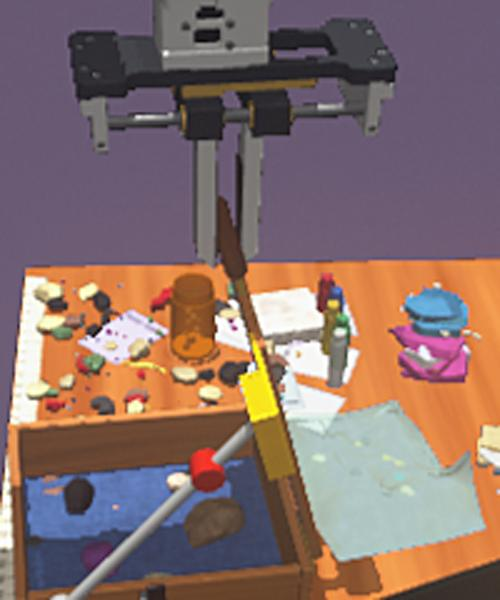

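The +7.7 N at about 1.32 rad shows the tip is seated in the pocket. I'll open slightly first, so the front finger could still catch the lid.

Request:
play_rows(increments=[[[185,0,0,0,0],[185,0,0,0,0],[185,0,0,0,0],[185,0,0,0,0],[185,0,0,0,0]]])

```text
time_s: 16.87
ee_pos: [0.52, 0.0987, 0.2543]
eef_rot: [-1.639, 1.57, -3.116]
force: [0.8, 0.5, -0.3]
grip_width: 0.0258
```

Run:
```python
from h import *
o=ctrl.get_obs();p=toC(o['ee_pos']);print(p,o['grip_width'],o['force'])
im=ctrl.camera('side');s=im[:,:,::-1];a=cv2.resize(s[140:300,270:400],None,fx=3,fy=3,interpolation=cv2.INTER_CUBIC)
im=ctrl.camera('wrist');b=cv2.resize(im[:,200:440,::-1],(240,480));cv2.imwrite('pics/z11.png',np.hstack([a,b]))
```

```text
[ 4.63768424e-02 -1.34556668e-04  2.54317163e-01] 0.025760883561313175 [ 0.79826634  0.51778727 -0.25571972]
```

View pics/z11.png

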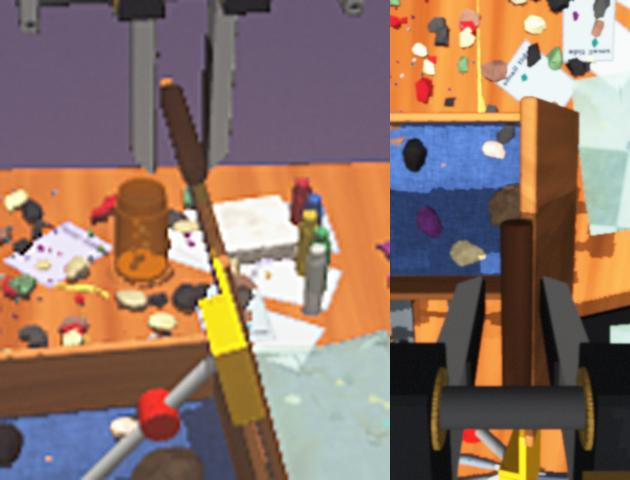

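There's a gap on both sides of the bar and no force on the tool, so the rod is holding the lid. I'll open further and rise.

Request:
play_rows(increments=[[[120,0,0,0,0],[120,0,0,0,0],[120,0,0,0,0],[120,-1,0,0,0],[120,-2,0,0,0],[120,-2.5,0,0,0],[120,-2.5,0,0,0],[120,-2,0,0,0],[120,-1,0,0,0],[120,0,0,0,0],[120,0,0,0,0]]])

```text
time_s: 17.88
ee_pos: [0.5201, 0.0987, 0.3641]
eef_rot: [-1.523, 1.571, -3.0]
force: [-0.7, 0.0, -1.1]
grip_width: 0.0499
```

Run:
```python
from h import *
o=ctrl.get_obs();p=toC(o['ee_pos']);print(p,o['grip_width'],o['force'],o['time_s'])
im=ctrl.camera('side');s=im[:,:,::-1];cv2.imwrite('pics/z12.png',cv2.resize(s[90:350,230:450],None,fx=2.3,fy=2.3,interpolation=cv2.INTER_CUBIC))
print(blobs(im,(0,150,60),(6,255,255),90)[:1], proj('side',W((-.07+.14*np.cos(.873),-.125,.085+.14*np.sin(.873)))))
im=ctrl.camera('wrist');cv2.imwrite('pics/w12.png',im[:,:,::-1])
```

```text
[ 4.65109307e-02 -1.65268514e-04  3.64060299e-01] 0.049870183138706156 [-0.70398177  0.00250799 -1.09798298] 17.8833
[([316, 269, 14, 18, 179], [321.9, 277.7])] [322.64630128 276.93993771]
```

View pics/z12.png

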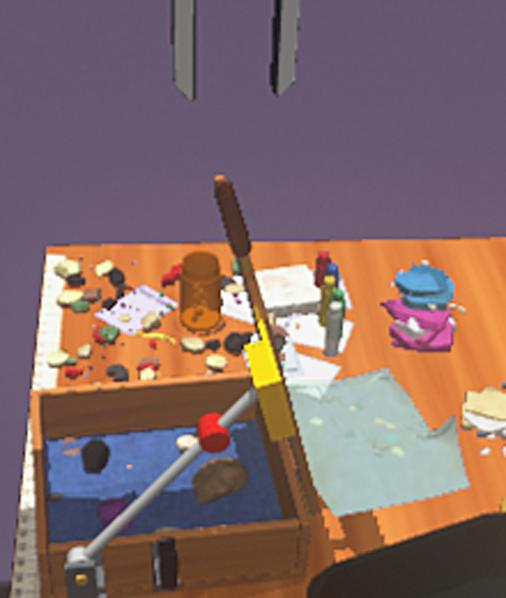

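View pics/w12.png

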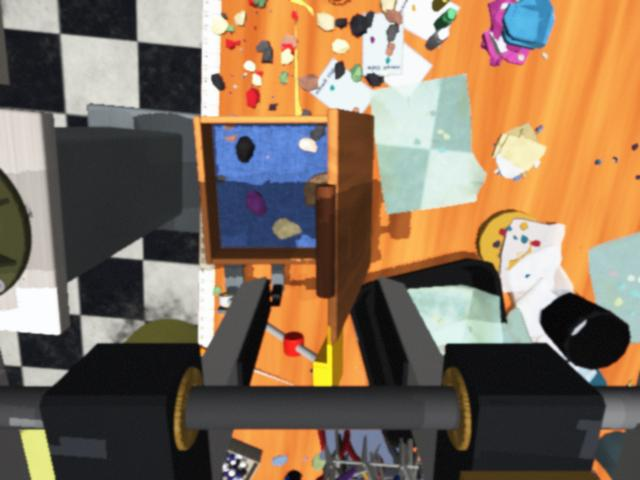

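The lid is standing with its pocket on the rod's tip, the rod is still at its stop, the jar is upright and the gripper is about 8 cm above the bar. I'll wait a second to confirm nothing moves, then hand in.

Request:
play_rows(increments=[[[120,0,0,0,0],[120,0,0,0,0],[120,0,0,0,0],[120,0,0,0,0],[120,0,0,0,0],[120,0,0,0,0],[120,0,0,0,0],[120,0,0,0,0],[120,0,0,0,0],[120,0,0,0,0],[120,0,0,0,0],[120,0,0,0,0]]])

```text
time_s: 18.98
ee_pos: [0.5201, 0.0987, 0.3646]
eef_rot: [0.918, 1.571, -0.56]
force: [0.3, -0.3, -0.5]
grip_width: 0.0497
```

Run:
```python
from h import *
a=cv2.imread('pics/w12.png');im=ctrl.camera('wrist')[:,:,::-1]
print('changed px',(cv2.absdiff(a,np.ascontiguousarray(im)).max(2)>40).sum())
s=ctrl.camera('side');print(blobs(s,(0,150,60),(6,255,255),90)[:1]);print(ctrl.hand_in())
```

```text
changed px 4383
[([316, 269, 14, 18, 179], [321.9, 277.7])]
the job is handed in; nothing more can be done
None
```

The rod is at its stop and the lid rests open on it, with the yellow pocket on the rod's tip. I handed the job in at about 19 s of the 58 s allowed.

- **Rod:** I pinched the red knob and swung the rod up. After the first release it read about 0.86 rad, slightly short of the stop. I gripped it again, pressed it to the stop (about 19 N) and released it there. The side, top and wrist views then agreed with 0.873 rad to about 1 px.
- **Lid:** I brought it forward by the bar until contact at about 1.32 rad (7.7 N). After a small opening of the fingers there was a gap on both sides of the bar and no force on the tool. The gripper then rose clear, and in the pictures the lid stayed up.
- **Forces and jar:** Gripping the bar briefly read about 26 N at the wrist while the lid was still against its back stop. It dropped to zero once the lid moved forward. The jar stayed upright.
- **A check that disagreed:** Over the final one-second wait, the knob was at the same pixel in the side view. A raw comparison of two wrist pictures showed 4383 changed pixels. I put this down to slight arm settling (0.5 mm in height) at sharp edges, but I handed in without viewing that last picture, so that part is unconfirmed.

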